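# Show the carved duck to the workshop camera

### The arm

A 6-joint arm with a two-finger parallel gripper is mounted at the origin on the work surface. World frame = base frame: x ahead of the robot, y to its left, z up, the work surface at z = 0. Lengths are in m, angles in rad, forces in N, time in s.
With the tool pointing down it reaches from about 0.375 to 0.9 m from the base axis. Payload 3.1 kg.
Tool frame: the origin (TCP) lies at the very end of the fingers, on their centre line; the grasp point (between the pads) lies 19 mm behind it (r.tcp_to_grasp is the distance from the TCP to the grasp point, in m); z points along the fingers, y is the line along which they close (so a half turn about z gives the same grasp; the last joint's range is limited). The gripper opens to 85 mm and grips with 20 to 120 N. Pads are 22 mm wide; open, the fingers measure 114 mm over their backs; the gripper's body (76 mm by 85 mm) begins 54 mm behind the grasp point. The pads swing forward as they close: fully open they stand 13 mm farther back than shut.
Start: joints at [0.959, 0.527, 1.433, -0, 1.181, -0.178], TCP at [0.263, 0.567, 0.231] pointing down, gripper open.
Joint ranges: [-3.08, 3.08], [-0.75, 2.2], [0.22, 2.44], [-1.43, 4.57], [0, 2.65], [-2.85, 2.85]. Speed limits (rad/s): [2.79, 2.79, 3.14, 3.14, 3.14, 3.14].

### API

Orientations are given as a rotation vector (axis times angle).
In Python, from workcell import r, jaws, read_camera gives the robot as it stands. Calls block until the motion is done:
- r.goto(position, orientation): joint-space move of the TCP to a pose.
- r.move_straight(position, orientation=None, v=0.15, guard=None): straight line of the TCP; orientation=None keeps the orientation; v is the mean speed in m/s. With guard (N) it stops when the force on the tool has changed by that much, and returns True; else False.
- r.move_joints(angles): joint-space move.
- jaws.move_gripper(opening, grip_force=None): finger opening in m; grip_force is the grip in N (None keeps the last); returns when the fingers have stopped.
- r.pause(seconds).
- r.ik(position, orientation): joint angles nearest the present ones, or None.
- read_camera(name): name is "scene" or "top" or "wrist"; returns a dict with "pixels" (384x512x3 uint8, red, green, blue), "z_map" (384x512 float32, m along the optical axis (not along the pixel's ray), 0 where there is no reading), "fovy" (degrees; the focal length in pixels is half the picture's height over the tangent of half this angle, whatever the lens; pixels are square), "cx", "cy" (the principal point, pixels), "R" (3x3) and "t" (3): a world point X has camera coordinates R X + t; the wrist camera has in their place "mount" (4x4, takes a point from camera to tool coordinates, whose origin is the TCP and whose axes are the flange's). Camera axes: x right, y down, z forward; pixel columns grow to the right and rows downward; lengths in m; the calibration is good to about 2 mm. A picture is of the moment at which its call begins: read the wrist's pose just before it.
A pose or a line that the arm cannot do raises r.PlanningError and nothing moves.
- r.job_done(): hands the job in; it is judged then, once.
Readings, each from a call of its own:
- r.current_t(): time.
- r.current_joint_pos(): joint angles.
- r.current_joint_velocities(): joint speeds.
- r.current_tau(): joint torques, N m.
- r.current_tool_pos(): TCP position.
- r.current_ee_rot(): TCP orientation.
- r.current_force(): force on the tool from outside, world axes, zero at the start.
- r.current_ft_torque(): the same for the moment, N m.
- r.current_gripper_width(): finger opening in m.
- r.current_grasp_force(): force on a finger pad.
Only numpy, scipy, OpenCV 4.12 (cv2) and the standard library are available. Lean on these libraries where they do the work, as an engineer would, in place of code of your own. Each camera call takes 0.05 s, during which the arm holds its last target. There are 200 camera calls.

### The job

Clear the two wooden offcuts off the photo mat into the blue scrap tub, so that the picture has a clean background. Then pick the finished duck (pale, with the green head) out of its rack by the square stub on its back, and hold it up in front of the camera: above the middle of the mat, the middle of the carving level with the lens, the duck level and broadside to the camera, its bill to the side of the mat that has the orange stripe. Finish while still holding it there, and leave the rough blank, the camera and the other things on the bench where they are.

Things in the scene. Friction and masses are not known exactly. Their poses are not given: they have to be found in the camera images.
- stand: Fixed photo stand: a black mat 180 x 180 mm and 4 mm thick lying on the bench, origin at the mat's centre on the bench surface (underside of the mat). Its x axis points from the mat to the camera, horizontally; its y axis points to the mat edge with the orange stripe (a 12 mm stripe near the +y edge, painted flat). A low foot (12 mm high, 100 mm wide) starts 125 mm from the origin along +x and carries a thin post 255 mm out, 370 mm high.
- lens (a point): Centre of the front of the camera's lens. The black camera (110 mm wide, 66 mm high, 77 mm deep with its clamp) sits on the post at a height that differs from run to run and looks horizontally along the stand's -x axis, over the mat. The lens lies 180 mm from the mat's centre along the stand's +x.
- focus (a point): The point in the air where the carving's middle (duck_center) is to be held: straight above the mat's centre at the lens's height, 180 mm in front of the lens. Axes as those of the stand: x to the camera, y to the side with the orange stripe, z up.
- duck_center (a point): Middle of the finished duck, half-way up (48 mm above its flat underside, 48 mm below the stub's top). A pale carved wooden duck with green head, white neck and yellow bill, about 143 mm long, 50 mm wide, back at 50 mm, head top at 83 mm, about 140 g (varies). Axes: x to the bill, y to the duck's left, z up. It stands loosely in one of the two berths of the rack, bill roughly away from the robot.
- duck_stub (a point): Grip point on the square waste stub on the duck's back: 28 mm straight above duck_center, on the stub's axis. The stub is 20 x 20 mm, sides parallel to the duck's x and y, and rises from the back (50 mm) to 96 mm above the duck's underside. The fingers should close along the duck's y, since the head stands 28 mm ahead of the stub's axis.
- duck_bill (a point): Tip of the duck's bill, 76 mm ahead of duck_center along the duck's x and 14 mm above it.
- blank_center (a point): Middle of the rough blank in the other berth: a blocky, darker brown, unpainted bird shape, 111 mm long, 42 mm wide, 96 mm high with its stub. To be left alone.
- rack: Fixed dark grey rack board with wooden cheeks, 150 (x) x 250 (y) x 12 mm, origin at the centre of its underside. Two berths 120 mm apart along its y (at -60 and +60 mm), each with low 8 mm cheeks around the carving's foot with about 4 mm of play. The carvings stand on the board (12 mm up) with their x along the rack's x; which berth holds which one varies.
- offcut_a_center (a point): Centre of an offcut lying on the mat: a stepped pale wooden piece, 30 (x) x 52 (y) x 27 mm high (15 mm high at its lower, +y end), centre 13.5 mm above its underside, about 25 g. z up. Grip it across its 30 mm width (its x axis).
- offcut_b_center (a point): Centre of the other offcut on the mat: 26 (x) x 55 mm (y, from -22 to +33 mm) x 26 mm high, with a lower toe (12 mm high) at its +y end, dark bark on top; centre 13 mm above its underside, about 25 g. z up. Grip it across its 26 mm width (its x axis).
- tub: Fixed open blue scrap tub, 180 (x) x 150 (y) x 90 mm high, walls 4 mm, origin at the centre of its underside.
- keepsake_box: Closed wooden box, 90 x 130 x 65 mm, origin at the centre of its underside; to be left alone.
- mallet: Small wooden hammer, 180 mm long, lying on the bench; to be left alone.
- duck: The whole duck; origin at the centre of its flat underside, 48 mm below duck_center; axes as duck_center.
- offcut_a: The whole first offcut; origin at the centre of its underside.
- offcut_b: The whole second offcut; origin at the centre of its underside.

How it is judged:
By the outcome, as a careful person would: the job done as asked, in the order asked, and still so for the second after the job is handed in, while the arm keeps its last pose, push and grip.
It also fails if it takes over 64 s, if anything falls off the work surface, if the arm or the gripper's body presses on something with over 40 N, if the wrist force passes 120 N, or if a joint passes its speed limit or range.

## Working session

There is one attempt and no reset: what is moved stays moved. The work goes in short steps, each a Python script; the robot and the scene stay as the last script left them, time stands still between calls to the robot, and variables do not carry over. Pictures are saved under pics/ and viewed, at most 10 in all, crops included, and the job is handed in when it is done.

```bash
mkdir -p pics; ls; python3 - <<'E'
from workcell import r,jaws,read_camera
import cv2,numpy as np
for n in("scene","top"):
    c=read_camera(n); np.savez(f"{n}0.npz",**c); cv2.imwrite(f"pics/{n}0.png",c["pixels"][:,:,::-1])
    print(n,c["fovy"],c["cx"],c["cy"],np.round(c["R"],3).tolist(),np.round(c["t"],3), (c["z_map"]>0).mean())
print(r.current_t())
E
```

```text
pics
scene 46.56014615050415 256.33186307959016 190.55823439033787 [[-0.816, 0.577, -0.005], [0.413, 0.578, -0.704], [-0.404, -0.577, -0.71]] [ 0.474 -0.158  1.508] 0.9962819417317709
top 44.68128643871593 256.39007323688196 193.9078745834323 [[0.014, -1.0, -0.012], [-0.992, -0.013, -0.123], [0.123, 0.014, -0.992]] [0.026 0.614 1.28 ] 0.9962209065755209
0.1
```

View pics/top0.png

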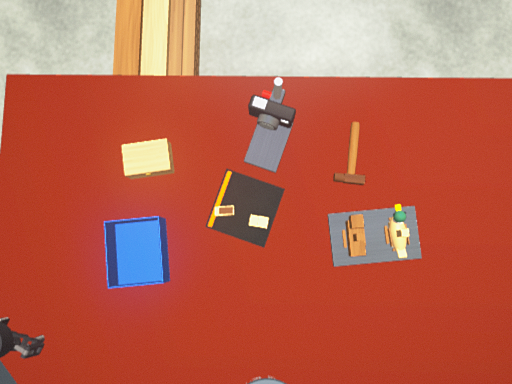

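View pics/scene0.png

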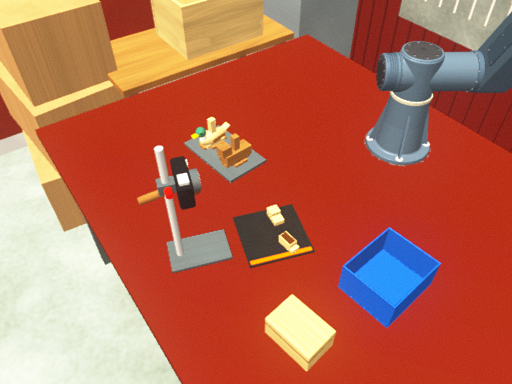

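The top view shows the mat around (245,207) with its orange stripe on the left edge (+y). Offcut b (bark) is at (225,211), offcut a at (259,222), and the tub at (135,252). The rack is at (375,237), with the duck in its right berth at (399,232) and its bill pointing up (away from the robot). The camera is at (272,110). The scene view shows the lens at about (195,182).

```bash
cat > h.py <<'E'
import numpy as np,cv2
from scipy.spatial.transform import Rotation as Ro
def K(c):
    f=c["pixels"].shape[0]/2/np.tan(np.radians(float(c["fovy"]))/2); return f,float(c["cx"]),float(c["cy"])
def pose(c,T=None):  # camera->world R,t
    if T is not None: M=T@c["mount"]; return M[:3,:3],M[:3,3]
    return c["R"].T,-c["R"].T@c["t"]
def rays(c,px,T=None):
    f,cx,cy=K(c); px=np.asarray(px,float).reshape(-1,2)
    d=np.c_[(px[:,0]-cx)/f,(px[:,1]-cy)/f,np.ones(len(px))]
    R,o=pose(c,T); return o,d@R.T
def onplane(c,px,z,T=None):
    o,d=rays(c,px,T); return o+d*((z-o[2])/d[:,2])[:,None]
def cloud(c,T=None):
    h,w=c["z_map"].shape; u,v=np.meshgrid(np.arange(w),np.arange(h))
    o,d=rays(c,np.c_[u.ravel(),v.ravel()],T); P=o+d*c["z_map"].reshape(-1,1)
    P[c["z_map"].ravel()==0]=np.nan; return P.reshape(h,w,3)
def toolT(r):
    T=np.eye(4); T[:3,3]=r.current_tool_pos(); T[:3,:3]=Ro.from_rotvec(r.current_ee_rot()).as_matrix(); return T
def down(a): # tool z down, tool y (closing) along world angle a
    y=np.array([np.cos(a),np.sin(a),0]); z=np.array([0,0,-1.]); return Ro.from_matrix(np.c_[np.cross(y,z),y,z]).as_rotvec()
def rect(P): # world pts -> centre, size, angle
    (x,y),s,a=cv2.minAreaRect((P[:,:2]*1000).astype(np.float32)); return round(x,1),round(y,1),np.round(s,1),round(a,1)
E
python3 - <<'E'
from h import *
c=dict(np.load("top0.npz")); P=cloud(c); rgb=c["pixels"]; hsv=cv2.cvtColor(rgb,cv2.COLOR_RGB2HSV)
H,S,V=[hsv[...,i].astype(int) for i in range(3)]
Z=P[...,2]
def box(u0,u1,v0,v1):
    m=np.zeros(H.shape,bool); m[v0:v1,u0:u1]=1; return m
def px(m): v,u=np.nonzero(m); return np.c_[u,v]
mat=box(195,300,160,255)&~((S>150)&((H<8)|(H>170)))&(Z<.06)
mat=cv2.morphologyEx(mat.astype(np.uint8),cv2.MORPH_OPEN,np.ones((3,3)))
n,l,st,_=cv2.connectedComponentsWithStats(mat); 
for i in range(1,n): 
    if st[i,4]>300: print("comp",st[i],rect(onplane(c,px(l==i),.004)))
st_=box(195,300,160,255)&(H>14)&(H<28)&(S>200)&(V>150); print("stripe",rect(onplane(c,px(st_),.004)),onplane(c,px(st_),.004).mean(0))
print("bench z",np.nanmedian(Z[300:340,200:300]))
off=box(195,300,180,250)&(Z>.012)&(V>80)
n,l,st,_=cv2.connectedComponentsWithStats(off.astype(np.uint8))
for i in range(1,n):
    if st[i,4]>40: q=P[l==i]; print("off",st[i],rect(q),q.mean(0),np.percentile(q[:,2],[5,50,95]))
tub=box(90,185,200,300)&(H>100)&(H<130)&(S>150); q=P[tub];print("tub",rect(q[q[:,2]>.07]),np.nanmax(q[:,2]))
cam=box(240,300,70,140)&(Z>.1); q=P[cam]; print("cam",rect(q),np.percentile(q[:,2],[1,5,25,50,75,95,99]))
rk=box(320,430,200,270)&(Z>.006)&(Z<.018);print("rack",rect(P[rk]))
yel=box(380,420,195,215)&(H>22)&(H<35)&(S>180); print("bill",P[yel].mean(0))
dk=box(380,420,195,262)&(Z>.03); q=P[dk]; print("duck",rect(q),np.nanmax(q[:,2])); s=q[q[:,2]>.098]; print("stub",s.mean(0),rect(s),len(s))
E
```

```text
comp [ 206  169   78   78 3837] (579.3, 68.3, array([180. , 179.9]), 71.3)
stripe (603.9, 142.3, array([ 11.9, 169.8]), 71.3) [0.60862455 0.1409375  0.004     ]
bench z -0.00042376677416244846
off [215 205  19  11 177] (568.9, 126.4, array([26.4, 53. ]), 3.0) [0.56832354 0.12521974 0.02743896] [0.01495843 0.02898034 0.0341009 ]
off [249 214  20  14 196] (539.8, 28.2, array([52.1, 29.7]), 79.6) [0.53946741 0.02762899 0.0252667 ] [0.01579241 0.02588695 0.03423424]
tub (448.0, 361.8, array([177.5, 151.3]), 6.6) 0.09516807116525094
cam (788.8, 0.1, array([101.7,  97.7]), 23.7) [0.24026653 0.25384327 0.27739763 0.29173054 0.29624312 0.35582701
 0.37090542]
rack (508.1, -303.2, array([193.1, 305.1]), 0.7)
bill [ 0.57900404 -0.35014465  0.07689612]
duck (515.7, -358.1, array([144.8,  51.4]), 7.4) 0.11616373826269055
stub [ 0.51124898 -0.35765919  0.1071467 ] (528.2, -354.7, array([57.5, 20.7]), 10.0) 68
```

```bash
cat >> h.py <<'E'
def best(r,p,a):
    o=[(abs(q[5]),down(b)) for b in (a,a+np.pi) if (q:=r.ik(p,down(b))) is not None]; return min(o,key=lambda x:x[0])[1]
def shot(r,read_camera,name):
    T=toolT(r); c=read_camera("wrist"); np.savez(name+".npz",T=T,**c); cv2.imwrite(f"pics/{name}.png",c["pixels"][:,:,::-1]); return c,T
E
python3 - <<'E'
from h import *; from workcell import r,jaws,read_camera
p=[.53,.075,.22]; r.goto(p,best(r,p,np.radians(-5)))
c,T=shot(r,read_camera,"w1"); print(r.current_t(),r.current_joint_pos(),K(c),c["mount"])
P=cloud(c,T); Z=P[...,2]; d=np.linalg.norm(P[...,:2]-[.579,.068],axis=-1)
m=(d<.13)&(Z>.011)&(Z<.05)
n,l,st,_=cv2.connectedComponentsWithStats(m.astype(np.uint8))
for i in range(1,n):
    if st[i,4]>300:
        q=P[l==i]; print(st[i],rect(q),np.percentile(q[:,2],[5,50,95]))
        for nm,s in(("hi",q[q[:,2]>.0255]),("lo",q[q[:,2]<.0225])): 
            if len(s)>30: print("  ",nm,len(s),rect(s),np.median(s,0))
E
```

```text
2.1667 [-6.66506047e-02  4.21786328e-01  1.67006485e+00  2.56608210e-04
  1.04971856e+00  1.88982383e-02] (np.float64(321.75173010889085), 256.0229329312453, 192.4903292082368) [[-9.44215355e-04 -9.64689018e-01 -2.63389840e-01  6.72556909e-02]
 [ 9.99997879e-01 -4.28808448e-04 -2.01430151e-03  6.10031762e-04]
 [ 1.83023076e-03 -2.63391183e-01  9.64687377e-01 -1.42593509e-01]
 [ 0.00000000e+00  0.00000000e+00  0.00000000e+00  1.00000000e+00]]
[ 270   87   33   58 1449] (565.7, 129.1, array([26.1, 55.1]), 3.2) [0.01549725 0.02996366 0.03141143]
   hi 1140 (566.0, 123.6, array([26.1, 44. ]), 3.3) [0.56588747 0.1242091  0.03024553]
   lo 300 (565.6, 131.3, array([26.1, 50.6]), 3.3) [0.56339034 0.15071903 0.01607275]
[ 251  183   31   52 1351] (536.7, 30.9, array([52.4, 30. ]), 79.9) [0.01757688 0.0271609  0.03187979]
   hi 689 (534.6, 19.2, array([28.5, 30. ]), 80.3) [0.5347316  0.01996535 0.03093502]
   lo 638 (537.4, 34.5, array([45.1, 30. ]), 79.9) [0.53907076 0.04509866 0.01888565]
```

View pics/w1.png

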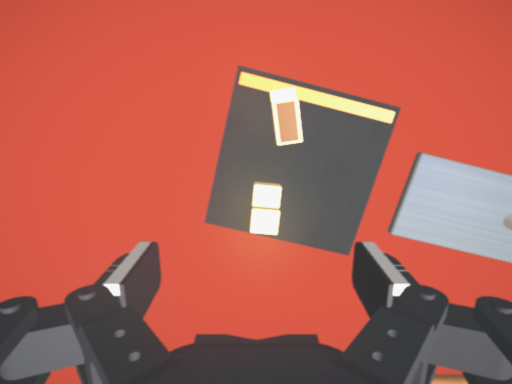

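The wrist view shows offcut b at (286,116), just inside the stripe, and a at (266,208). Both match the sizes and heights given, so I'm clearing them now.

```bash
python3 - <<'E'
from h import *; from workcell import r,jaws,read_camera
tub=np.array([.448,.362]); ux=np.array([np.cos(.115),np.sin(.115)])
for xy,a,off in (((.5355,.025),-10.1,-.04),((.566,.1245),3.3,.04)):
    p=np.array([*xy,.12]); o=best(r,p,np.radians(a)); jaws.move_gripper(.06)
    r.goto(p,o); hit=r.move_straight([*xy,.007],v=.12,guard=15)
    jaws.move_gripper(.0,40); print("grip",hit,r.current_gripper_width(),r.current_grasp_force(),r.current_tool_pos())
    r.move_straight([*xy,.17],v=.25)
    w=r.current_gripper_width(); print("lift",w)
    if w<.015: break
    t=np.array([*(tub+off*ux),.17]); o=best(r,t,np.radians(96.6)); r.goto(t,o)
    r.move_straight([*t[:2],.045],v=.2,guard=15); jaws.move_gripper(.05); r.move_straight(t,v=.3)
    print(r.current_t())
c=read_camera("top"); np.savez("top1.npz",**c); cv2.imwrite("pics/top1.png",c["pixels"][:,:,::-1])
E
```

```text
grip False 0.029346639172496393 41.11918821930885 [0.53611607 0.02487125 0.00782362]
lift 0.029411761179261548
8.3417
grip False 0.02528540264416636 40.67414045333862 [0.56664995 0.12447594 0.00784481]
lift 0.025310141714916284
14.8
```

View pics/top1.png

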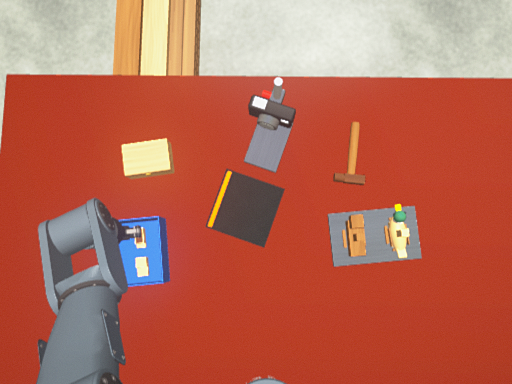

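Both offcuts are in the tub, at (141,237) and (142,266), and the mat is clear. Next I look at the lens with the wrist camera.

```bash
python3 - <<'E'
from h import *; from workcell import r,jaws,read_camera
M=read_camera("wrist")["mount"]; th=np.radians(-18.7); sx=np.array([np.cos(th),np.sin(th),0]); sy=np.array([-sx[1],sx[0],0])
mat=np.array([.578,.069,0]); lens=mat+.18*sx+[0,0,.262]
q0=r.current_joint_pos(); best_=None
for pitch in (0,10,20,30,40):
  f=np.cos(np.radians(pitch))*sx-np.array([0,0,np.sin(np.radians(pitch))])
  for roll in (0,90,180,270):
   for D in (.26,.3,.34):
    d=np.cross(f,sy); d=d if d[2]<0 else -d   # image down
    Rc=np.c_[np.cross(d,f),d,f]@Ro.from_euler('z',roll,degrees=True).as_matrix()
    C=np.eye(4); C[:3,:3]=Rc; C[:3,3]=lens-D*f
    T=C@np.linalg.inv(M); rv=Ro.from_matrix(T[:3,:3]).as_rotvec(); q=r.ik(T[:3,3],rv)
    if q is not None:
        s=pitch/20+np.abs(np.array(q)-q0).max()
        if best_ is None or s<best_[0]: best_=(s,pitch,roll,D,T,rv,q)
print(best_)
if best_:
    r.goto(best_[4][:3,3],best_[5]); c,T=shot(r,read_camera,"lens"); print(r.current_t())
E
```

```text
(np.float64(2.0860744382404635), 30, 180, 0.34, array([[-6.72055363e-01,  3.20229453e-01,  6.67678580e-01,
         6.08896973e-01],
       [ 2.26482761e-01,  9.47339555e-01, -2.26391977e-01,
         5.79960800e-02],
       [-7.05015708e-01, -9.30253549e-04, -7.09191079e-01,
         3.77309295e-01],
       [ 0.00000000e+00,  0.00000000e+00,  0.00000000e+00,
         1.00000000e+00]]), array([ 0.38328606,  2.33358718, -0.15936985]), array([ 0.034313  ,  0.17904127,  1.81552556, -0.58613236,  0.46727127,
       -0.77523169]))
16.3667
```

View pics/lens.png

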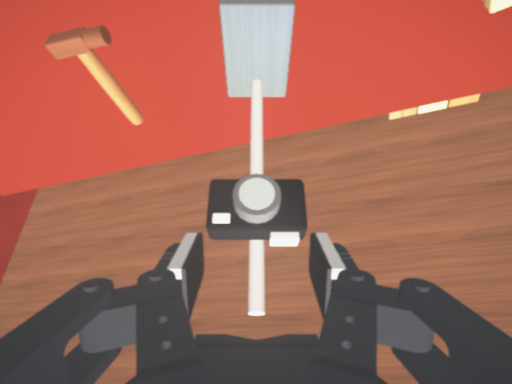

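The picture is upside down. The lens front is the light disc around (257,193) with a dark rim, and the camera body lies around (257,210).

```bash
python3 - <<'E'
from h import *
c=dict(np.load("lens.npz")); T=c["T"]; P=cloud(c,T)
th=np.radians(-18.7); sx=np.array([np.cos(th),np.sin(th),0]); sy=np.array([-sx[1],sx[0],0]); mat=np.array([.578,.069,0])
S=np.stack([(P-mat)@sx,(P-mat)@sy,P[...,2]],-1)
for v in range(170,226,6): print(v,np.round(S[v,257]*1000,1),c["pixels"][v,257])
print(np.round(S[193,235:282:6]*1000,0).tolist())
hsv=cv2.cvtColor(c["pixels"],cv2.COLOR_RGB2HSV)
m=((c["pixels"].min(-1)>130)&(np.abs(S[...,0]-.18)<.03)).astype(np.uint8)
n,l,st,ce=cv2.connectedComponentsWithStats(m); i=l[193,257]; e=cv2.fitEllipse(np.argwhere(l==i)[:,::-1].astype(np.float32)[cv2.convexHull(np.argwhere(l==i)[:,::-1].astype(np.int32),returnPoints=False).ravel()])
print(st[i],ce[i],e)
o,d=rays(c,[e[0],ce[i]],T); k=((mat+.18*sx-o)@sx)/(d@sx); X=o+d*k[:,None]; print("lens",np.round(np.c_[(X-mat)@sx,(X-mat)@sy,X[:,2]]*1000,1))
q=S[l==i]; print("disc",np.round(np.nanmedian(q,0)*1000,1),np.round(np.nanpercentile(q,[2,98],axis=0)*1000,1))
b=S[(np.abs(S[...,0]-.2)<.03)&(np.abs(S[...,1])<.08)&(S[...,2]>.15)]; print(np.round(np.nanpercentile(b,[1,99],axis=0)*1000,1))
E
```

```text
170 [244.4   1.6 188.2] [242 238 233]
176 [178.8   1.4 240.4] [147 141 139]
182 [178.7   1.4 248.1] [222 226 219]
188 [177.6   1.4 256.3] [223 227 219]
194 [179.1   1.4 262.8] [223 227 219]
200 [178.5   1.4 270.3] [223 226 219]
206 [179.2   1.4 277. ] [224 228 220]
212 [178.9   1.4 284. ] [144 139 136]
218 [186.2   1.4 287.3] [202 201 196]
224 [198.8   1.5 288.3] [100  96  95]
[[179.0, -22.0, 262.0], [177.0, -15.0, 263.0], [179.0, -9.0, 262.0], [178.0, -3.0, 262.0], [179.0, 4.0, 262.0], [178.0, 10.0, 262.0], [179.0, 16.0, 262.0], [179.0, 22.0, 262.0]]
[ 235  174   45   50 1797] [256.71675014 198.64162493] ((256.6344909667969, 198.55145263671875), (45.92423629760742, 50.327178955078125), 2.844053268432617)
lens [[180.    1.  267.7]
 [180.    1.1 267.8]]
disc [179.    1.4 268.7] [[177.4 -19.9 240. ]
 [196.5  22.5 287. ]]
[[177.5 -51.6 231.8]
 [226.2  54.  301.4]]
```

```bash
python3 - <<'E'
from h import *; from workcell import r,jaws,read_camera
c=dict(np.load("lens.npz")); T=c["T"]
th=np.radians(-18.7); sx=np.array([np.cos(th),np.sin(th),0]); sy=np.array([-sx[1],sx[0],0]); mat=np.array([.578,.069,0])
m=(c["pixels"].min(-1)>205).astype(np.uint8); n,l,st,ce=cv2.connectedComponentsWithStats(m); i=l[193,257]
o,d=rays(c,ce[i],T); X=o+d*((mat+.18*sx-o)@sx/(d@sx))[:,None]; print(st[i],ce[i],"lens y,z",(X-mat)@sy,X[0,2])
# look at the duck from above
jaws.move_gripper(.06)
p=[.47,-.355,.27]; 
a=np.radians(97.4); print([r.ik(p,down(b)) for b in(a,a+np.pi)], [r.ik([*mat[:2],.271],down(th+b)) for b in (np.pi,0)])
# same gripper sense: closing = duck +y both times (a -> th+pi) or reversed
pick=min((np.abs(np.array([r.ik(p,down(a+s))[5],r.ik([*mat[:2],.271],down(th+np.pi+s))[5]])).max(),s) for s in(0,np.pi) if r.ik(p,down(a+s)) is not None and r.ik([*mat[:2],.271],down(th+np.pi+s)) is not None); print(pick)
r.goto(p,down(a+pick[1])); c,T=shot(r,read_camera,"duck1"); P=cloud(c,T); Z=P[...,2]
near=(np.abs(P[...,0]-.51)<.09)&(np.abs(P[...,1]+.358)<.045)
q=P[near&(Z>.03)]; print("duck",rect(q),q[:,2].max())
hsv=cv2.cvtColor(c["pixels"],cv2.COLOR_RGB2HSV)
s=near&(Z>.100)&(np.abs(P[...,0]-.51)<.025); print("stub",rect(P[s]),np.median(P[s],0),s.sum())
y=near&(hsv[...,0]>20)&(hsv[...,0]<36)&(hsv[...,1]>150)&(P[...,0]>.55); print("bill",P[y].mean(0) if y.any() else None)
print(r.current_t())
E
```

```text
[240 178  34  32 843] [256.47805457 193.29893238] lens y,z [0.00085918] 0.2613983521155832
[array([-8.36484304e-01,  4.36790592e-01,  1.48035989e+00, -4.44089210e-16,
        1.22444217e+00, -2.53643499e+00]), array([-8.36484304e-01,  4.36790592e-01,  1.48035989e+00, -4.44089210e-16,
        1.22444217e+00,  6.05157659e-01])] [None, array([-0.07304766,  0.42592693,  1.49630044,  0.        ,  1.21936528,
        0.25332891])]
(np.float64(0.6051576585967893), 3.141592653589793)
duck (508.6, -366.9, array([ 88.9, 138. ]), 75.1) 0.3681806535402966
stub (500.9, -362.7, array([31.9, 80.5]), 0.0) [ 0.48968803 -0.37159423  0.35269599] 10612
bill [ 5.93656455e-01 -3.46171130e-01 -4.90198808e-04]
18.325
```

View pics/duck1.png

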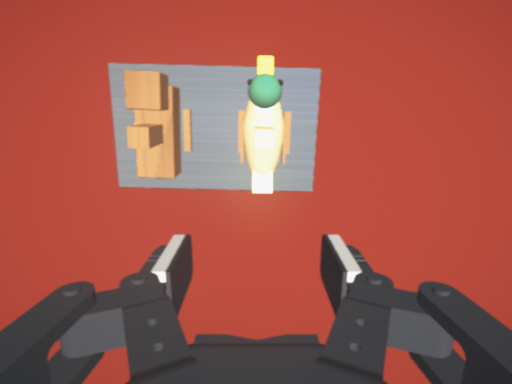

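The duck is at (264,125): bill (265,64), head (265,90), stub top about (263,138). The blank is on the left at (150,125). My duck mask included the fingers, so I recompute with a height limit.

```bash
python3 - <<'E'
from h import *
c=dict(np.load("duck1.npz")); T=c["T"]; P=cloud(c,T); Z=P[...,2]
h=cv2.cvtColor(c["pixels"],cv2.COLOR_RGB2HSV).astype(int); U,V=np.meshgrid(np.arange(512),np.arange(384))
roi=(V<200)&(U>225)&(U<305)
q=P[roi&(Z>.028)&(Z<.13)]; print("duck",rect(q),q[:,2].max())
s=roi&(Z>.1005)&(V>105); print("stub",rect(P[s]),P[s].mean(0),s.sum(),[U[s].min(),U[s].max(),V[s].min(),V[s].max()])
y=roi&(V<85)&(h[...,0]>20)&(h[...,0]<36)&(h[...,1]>150)&(Z>.05); print("bill",P[y].mean(0),rect(P[y]))
g=roi&(h[...,0]>60)&(h[...,0]<95)&(h[...,1]>100)&(Z>.05); print("head",P[g].mean(0),rect(P[g]),np.percentile(P[g][:,2],98))
w=roi&(V>170)&(Z>.03); print("tail",P[w].mean(0))
E
```

```text
duck (510.9, -356.4, array([144.8,  50. ]), 6.5) 0.10970222051112433
stub (506.0, -356.9, array([19.8, 19.9]), 7.4) [ 0.50615385 -0.35687374  0.10794511] 464 [np.int64(254), np.int64(275), np.int64(129), np.int64(150)]
bill [nan nan nan] (0.0, 0.0, array([0., 0.]), 0.0)<stdin>:7: RuntimeWarning: Mean of empty slice.
  ret = um.true_divide(
<stdin>:8: RuntimeWarning: Mean of empty slice.
Traceback (most recent call last):
IndexError: index -1 is out of bounds for axis 0 with size 0
```

```bash
python3 - <<'E'
from h import *; from workcell import r,jaws,read_camera
xy=[.506,-.357]; o=down(np.radians(97+180)); jaws.move_gripper(.05)
r.goto([*xy,.15],o); print(r.move_straight([*xy,.069],v=.1,guard=12))
jaws.move_gripper(0,70); print("grip",r.current_gripper_width(),r.current_grasp_force(),r.current_tool_pos())
r.move_straight([*xy,.10],v=.06); r.move_straight([*xy,.29],v=.2); print(r.current_gripper_width(),r.current_force())
th=np.radians(-18.7); mat=np.array([.578,.069])
r.goto([*mat,.2705],down(th)); r.pause(.5); print(r.current_gripper_width(),r.current_tool_pos(),r.current_t())
for n in("scene","top"):
    c=read_camera(n); np.savez(f"{n}2.npz",**c)
    im=c["pixels"][:,:,::-1]; im=im[60:310,130:390] if n=="scene" else im[70:270,100:440]
    cv2.imwrite(f"pics/{n}2.png",cv2.resize(im,None,fx=2,fy=2))
shot(r,read_camera,"hold")
E
```

```text
False
grip 0.01941242124947429 68.8733983039856 [ 0.50645232 -0.3573843   0.06985381]
0.019423066252219057 [-0.03706505  0.69015476 -2.32505749]
0.019371082434589265 [0.5780131  0.06878733 0.27051994] 24.35
```

View pics/scene2.png

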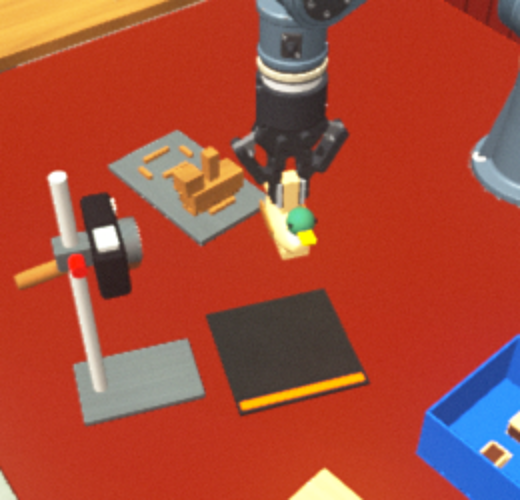

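View pics/hold.png

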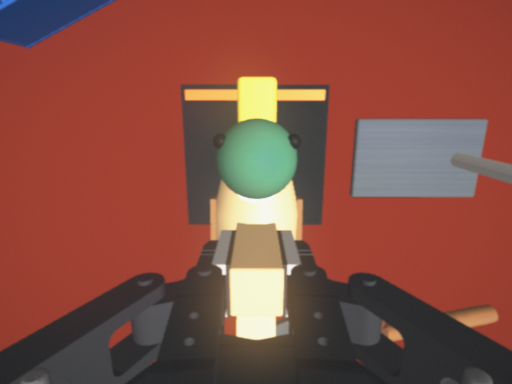

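The scene view shows the duck held over the mat with its bill to the stripe side. The wrist view shows orange bits beside the body at (213,220) and (299,220). I check what these are along with the held pose.

```bash
python3 - <<'E'
from h import *
c=dict(np.load("hold.npz")); T=c["T"]; P=cloud(c,T)
th=np.radians(-18.7); sx=np.array([np.cos(th),np.sin(th),0]); sy=np.array([-sx[1],sx[0],0]); mat=np.array([.578,.069,0])
S=np.stack([(P-mat)@sx,(P-mat)@sy,P[...,2]],-1)*1000
for u,v in((213,220),(299,220),(213,210),(299,230),(257,215),(257,130),(257,82),(257,265),(257,295),(257,235)): print(u,v,np.round(S[v,u],1),c["pixels"][v,u])
h=cv2.cvtColor(c["pixels"],cv2.COLOR_RGB2HSV).astype(int)
for nm,m in(("head",(h[...,0]>60)&(h[...,0]<95)&(h[...,1]>80)),("bill",(h[...,0]>20)&(h[...,0]<36)&(h[...,1]>150)&(S[...,2]>200)&(np.indices(h.shape[:2])[0]<140))):
    q=S[m]; q=q[(q[:,2]>200)&(q[:,2]<320)]; print(nm,len(q),np.round(np.percentile(q,[1,50,99],axis=0),1).tolist())
f=(S[...,2]>285)&(np.abs(S[...,0])<9)&(np.indices(h.shape[:2])[0]>262)&(np.indices(h.shape[:2])[0]<312); print("stubtop",np.round(np.median(S[f],0),1))
# top view: whole duck
t=dict(np.load("top2.npz")); Q=cloud(t)-mat; Q=np.stack([Q@sx,Q@sy,Q[...,2]],-1)*1000; w=t["pixels"]
m=(np.abs(Q[...,0])<60)&(np.abs(Q[...,1])<110)&(Q[...,2]>150)&(Q[...,2]<320); hh=cv2.cvtColor(w,cv2.COLOR_RGB2HSV).astype(int); m&=(hh[...,1]>70)&(hh[...,2]>100); print("top",m.sum(),rect(Q[m]/1000),np.round(np.percentile(Q[m],[1,99],axis=0),1).tolist())
E
```

```text
213 220 [-23.4   6.4 247.2] [222 167 114]
299 220 [ 23.5   6.7 248.3] [223 169 117]
213 210 [-23.3  12.  246.8] [222 167 113]
299 230 [ 23.6   1.  248.5] [222 168 114]
257 215 [  0.6  14.6 262.6] [247 247 230]
257 130 [  0.6  58.1 289.8] [120 169 130]
257 82 [  0.6  76.  277.8] [247 247 141]
257 265 [  0.6  10.7 306.6] [183 149 108]
257 295 [ 6.000e-01 -3.000e-01  3.088e+02] [247 246 213]
257 235 [  0.6  10.3 277.5] [178 146 106]
head 2802 [[-8.1, 37.3, 285.4], [4.0, 47.6, 293.4], [15.3, 57.7, 296.3]]
bill 153 [[-7.3, 61.0, 275.4], [-6.6, 71.4, 276.8], [8.5, 78.0, 278.6]]
stubtop [-2.000e-01  3.100e+00  3.086e+02]
top 117 (-4.9, -36.9, array([27. , 68.7]), 22.4) [[-21.3, -67.7, 235.6], [14.4, -7.4, 263.1]]
```

View pics/top2.png

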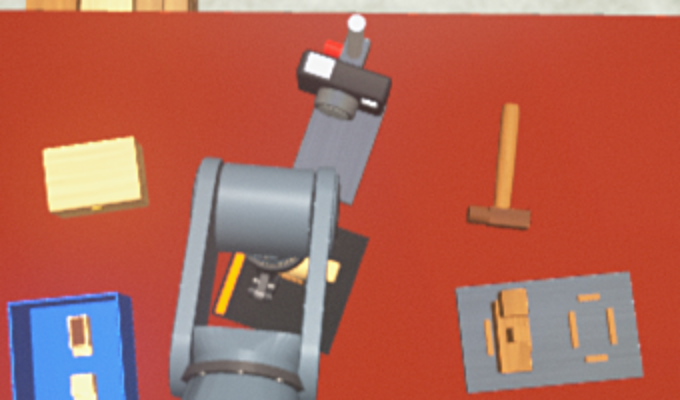

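The orange bits are the duck's wings, at ±24 mm on its body, and all four rack cheeks are still in place. Measured in the stand's frame:
- **Height:** the stub top is at 308.7 mm and the head top at 296.3 mm, so the duck's middle is at about 261 mm, level with the lens at 261.4 mm.
- **Position:** the bill tip is at y of about 77 mm (76 expected) and x of about 0.6 mm, so the duck is centred, level and broadside.

Everything else is unmoved, so I'm handing the job in.

```bash
python3 -c "
from workcell import r
print(r.current_gripper_width(),r.current_joint_velocities(),r.current_t()); print(r.job_done())"
```

```text
0.019244151867321396 [-0.00079599  0.00032919 -0.00074695 -0.00140756  0.00054929 -0.00017985] 24.5
the job is handed in; nothing more can be done
None
```

The job is handed in after 24.5 s: both offcuts are in the tub, and the arm is holding the duck above the middle of the mat, within about 1 mm of lens height by my measurements, level and broadside, with its bill to the orange stripe.

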